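Put away a weighed bearing from the covered balance

ROBOT

A 7-joint arm with a two-finger parallel gripper is mounted at the origin on the work surface. World frame = base frame: x ahead of the robot, y to its left, z up, the work surface at z = 0. Lengths are in m, angles in degrees, forces in N, time in s.
With the tool pointing down it reaches from about 0.425 to 0.825 m from the base axis. Payload 3.6 kg.
Tool frame: the origin (TCP) lies on the mounting face of the last link; the fingertips stand 186 mm ahead of it and the grasp point (between the pads) lies 167 mm ahead of it; z points along the fingers, y is the direction in which the jaws open and shut (so a half turn about z gives the same grasp; the last joint's range is limited). The gripper opens to 93 mm and grips with 3 to 60 N. Pads are 15 mm wide; open, the fingers measure 128 mm over their backs; the gripper's body (75 mm by 188 mm) begins 65 mm behind the grasp point.
Start: joints at [-1.518, 35.231, -0.722, 81.555, 0.464, 63.22, -2.315], TCP at [0.65, 0, 0.405] pointing down, gripper open.
Joint ranges: [-178.69, 178.69], [-17.37, 117.87], [-77.05, 75.6], [15.02, 138.74], [-78.02, 258.01], [0.78, 113.62], [-162.83, 162.83]. Speed limits (degrees/s): [159.86, 159.86, 180, 180, 180, 180, 180].

INTERFACE

Orientations are given as [roll, pitch, yaw] about the fixed x, y, z axes, in that order (R = Rz(yaw) Ry(pitch) Rx(roll)).
In Python, from plant import * gives the robot as it stands. The module is installed in compiled form; this text tells all that it offers.
- The arm moves only by the tool drive_tool, never from a script. Its argument "steps" is a list of rows, each a list of 3 entries, a list of its own where there are three numbers: the shift along the tool's x, y, z in cm, then the turn, a rotation vector about the tool's x, y, z in rad, then the gripper's target within -1 to 1 (shut at 1, half-way at 0, fully open at -1). A call has exactly 10 rows; each row is the pose to reach, as a shift and turn from the pose measured when the call began, along the tool's axes at that moment; what a row does not reach only later rows make up. A row lasts 1/10 s, in which the tool goes at most 50 mm and 8.59 degrees, less where a joint would pass 70% of its speed; a pose out of reach is approached as far as the arm can. A call with a gripper value outside its range is refused whole. The fingers move at their own pace and stop on an object; "force" is the grip in N (left out, the last holds). Time passes only in rows, so rows that repeat a pose let the fingers close, or fill a call up. It gives the time, the measured TCP pose, the force and the opening at its end, in the units of the state.
- state(): the state, without advancing time (a new reading comes with each control period).
- grab_frame(name): name is "scene" or "side" or "wrist"; returns the picture (480x640x3 uint8, red, green, blue); there is no depth.
- camera_model(name): a dict with "intrinsics" (3x3 intrinsics, pixels), "k1" (the pictures are not rectified: a ray, as slopes to the right and down, at radius r is drawn at 1 + k1 r^2 times it, then the intrinsics apply), "camera_from_world" (4x4, takes a point from world to camera coordinates); the wrist camera has in their place "hand_eye" (4x4, takes a point from camera to tool coordinates, whose origin is the TCP and whose axes are the flange's). Camera axes: x right, y up, looking along -z (the intrinsics and any distortion apply to the point x, -y, -z); pixel columns grow to the right and rows downward; lengths in m; the calibration is good to about 2 mm. A picture is of the moment at which its call begins: read the wrist's pose just before it. camera_model takes no time and is no camera call.
- job_done(): hands the job in, once; it reports no verdict.
Trained networks look in the newest picture that a camera, given by its name, has taken for a name from the list of things; names that differ only in an ending like _2 or _b are one class to them, and where a whole thing is asked for, a point or a joint stands for the part that bears it (a point fixed in the world has none). Each returns a list of dicts, best first, with "conf" (0 to 1); they miss things now and then, are a little off and sometimes report something else, mostly with a low value. They report only what shows in the picture. A call takes as long as a camera call. They do not tell look-alikes from the thing itself.
- find_in(camera, target): "extent" ([left, top, right, bottom] in pixels, round what is visible of it).
- cut_out(camera, target): "region" (480x640 bool, what is visible of it) and "extent" ([left, top, right, bottom] in pixels, round what is visible of it).
- place_of(camera, target): "at" ([column, row] in pixels: a listed point, or the origin of a listed thing).
The state is a dict: "t": time; "q": joint angles; "joint_velocities": joint speeds; "effort": joint torques, N m; "eef_pos": TCP position; "tcp_rot": TCP orientation; "wrist_force": force on the tool from outside, world axes, zero at the start; "moment": the same for the moment, N m; "finger_gap": finger opening in m.
Only numpy, scipy, OpenCV 4.12 (cv2) and the standard library are available. Lean on these libraries where they do the work, as an engineer would, in place of code of your own. Each camera call takes 0.05 s, during which the arm holds its last target.

TASK

The pillow-block bearing on the balance has been weighed: take the lid off the round opening in the top of the draught shield, lift the bearing out through the opening and stand it on its feet in the drawer box that already holds one like it. Leave the balance covered again, with the lid properly seated in its opening. Lower the bearing and the lid rather than dropping them, do not knock or lean on the balance or the bar-code reader's stand, and leave the stock already in the boxes and the check weight where they are.

Things in the scene. Friction and masses are not known exactly. Their poses are not given: they have to be found in the camera images.
- balance: Precision balance, fixed. Origin on the worktop below the pan's centre; z up, x from its console (front) to its rear. Housing: x -180 to +90, y -100 to +100 mm, 70 mm high. On it, centred on the pan, a 156 mm square draught shield: clear 3 mm walls, grey top plate 5 mm thick, its upper face 151 mm above the worktop. Inside, a steel pan 116 mm across on a short pedestal, its top at 100 mm.
- port (a point): Centre of the round opening, 114 mm across, in the shield's top plate, on the plate's upper face (151 mm above the worktop, straight over the pan's centre). Partly shut fingers pass through it, the gripper's body does not. Axes as the balance's.
- pan (a point): Centre of the pan's upper face, 51 mm below the upper face of the plate with the opening.
- lid: Loose clear round lid, 0.11 kg, seated in the opening at the start. Origin: centre of its underside, z up. Plug 105 mm across, 6 mm deep; above it a flange 128 mm across, z = 6 to 10 mm, that rests on the plate; above it a grey upright round knob 22 mm across, z = 10 to 48 mm. Seated, its origin is 6 mm below port. Meanwhile it may stand on any free spot of the worktop.
- block: The weighed pillow-block bearing, dark bare metal, about 0.14 kg, loose, on its feet on the pan, up to 13 mm off centre, turned any way. Origin: centre of its underside; z up; 72 mm long (x), 18 mm thick (y) all over, 38.5 mm high. Foot 9 mm high; round housing 37 mm across, its axis along y at x = 0, z = 20 mm: grip its two flat faces, 18 mm apart. Its top is 12.5 mm below the plate's upper face.
- drawer: Shallow steel drawer lifted out onto the worktop, fixed. Origin: centre of its underside; z up, x from its blue front with the aluminium rail to its rear. Spans x -101 to +86 mm (rail included), y -153 to +153 mm, 44 mm high. It holds three equal boxes side by side along y.
- box_pillow: The open inset box that already holds a pillow-block bearing; which of the three places it has changes. Fixed, axes as the drawer's. Origin: centre of its underside, 3 mm above the worktop. Outside 154 (x) x 96 (y) x 38 mm high, inside 148 x 90 mm, its floor 3 mm above its origin. The bearing in it stands in the rear (+x) part; the front part is free.
- box_ball: Same box, holding a ball bearing that lies flat.
- box_flange: Same box, holding an oval two-bolt flange bearing that lies flat.
- mate: The pillow-block bearing already in its box, the same as block in shape and axes; standing on its feet with its length roughly along the box's y.
- ball: Ball bearing lying flat in its box, 62 mm across, 16 mm high. Origin at the centre of its underside.
- oval: Oval flange bearing lying flat in its box, 64 x 38 mm, 22 mm high. Origin at the centre of its underside.
- weight: Steel check weight with a knob, 30 mm across, 50 mm high, standing loose on the worktop between balance and drawer, on the robot's side. Origin at the centre of its underside.
- scanner: Bar-code reader on a fixed gooseneck stand, beyond the gap between balance and drawer. Origin: centre of its underside. Round foot 90 mm across, thin neck; the head, 75 x 60 mm, leans out to its own -x side (roughly towards the robot) as far as 75 mm from the origin, between 195 and 275 mm above the worktop.
There are look-alikes about, which are no part of the job. What is shaped like the lid but purple or red is not meant. What is shaped like the box_pillow but pink is not meant.

How it is judged:
By the outcome, as a careful person would: the job done as asked, in the order asked, and still so for the second after the job is handed in, with the robot touching nothing.
It also fails if it takes over 72 s, if anything falls off the work surface, if the arm or the gripper's body presses on something with over 40 N, if the wrist force passes 120 N, or if a joint passes its speed limit or range.

## Working session

There is one attempt and no reset: what is moved stays moved. The work goes in short steps, Python scripts to look and compute and a tool call to move; the robot and the scene stay as the last step left them, time stands still between calls to the robot, and variables do not carry over. Pictures are saved under pics/ and viewed, and the job is handed in when it is done.

Besides the shell and the picture viewer there is one more tool, called after "Request:" by a JSON object that holds its "name" and its "arguments". drive_tool: Moves the arm, as the interface text tells. Its arguments: {"type":"object","properties":{"steps":{"type":"array","items":{"type":"array"}},"force":{"type":"number"}},"required":["steps"]}

```bash
ls; mkdir -p pics
cat > h.py <<'E'
from plant import *
import numpy as np, cv2, json
from scipy.spatial.transform import Rotation as R
def snap(n,fn):
    s=state(); im=grab_frame(n); cv2.imwrite('pics/'+fn,im[:,:,::-1]); return s,im
def T_cw(n,s=None):
    m=camera_model(n)
    if n=='wrist':
        T=np.eye(4); T[:3,:3]=R.from_euler('xyz',s['tcp_rot'],degrees=True).as_matrix(); T[:3,3]=s['eef_pos']
        return T@np.array(m['hand_eye'])
    return np.linalg.inv(np.array(m['camera_from_world']))
def ray(n,px,s=None):
    m=camera_model(n);K=np.array(m['intrinsics'])
    p=cv2.undistortPoints(np.array([[px]],float),K,np.array([m['k1'],0,0,0,0.]))[0,0]
    T=T_cw(n,s); d=T[:3,:3]@np.array([p[0],-p[1],-1]); return T[:3,3],d
def at_z(n,px,z,s=None):
    o,d=ray(n,px,s); return o+d*(z-o[2])/d[2]
def proj(n,P,s=None):
    m=camera_model(n);K=np.array(m['intrinsics']);T=np.linalg.inv(T_cw(n,s))
    P=np.atleast_2d(P);c=P@T[:3,:3].T+T[:3,3]; c=np.c_[c[:,0],-c[:,1],-c[:,2]]
    return cv2.projectPoints(c,np.zeros(3),np.zeros(3),K,np.array([m['k1'],0,0,0,0.]))[0][:,0]
E
python3 - <<'E'
from h import *
for c in ['scene','side','wrist']:
    s,im=snap(c,c+'0.png')
    m=camera_model(c); print(c,m['k1'],np.round(T_cw(c,s),3).tolist())
    for t in ['balance','lid','block','drawer','box_pillow','mate','weight','scanner']:
        print(t,[(round(d['conf'],2),np.round(d['extent']).tolist()) for d in find_in(c,t)[:3]])
s=state();print(s)
E
```

```text
pics
scene -0.01941251887309204 [[0.433, -0.505, 0.747, 1.343], [0.901, 0.254, -0.351, -0.284], [-0.013, 0.825, 0.565, 0.701], [0.0, 0.0, 0.0, 1.0]]
balance [(0.93, [311.0, 174.0, 440.0, 280.0]), (0.54, [190.0, 307.0, 221.0, 329.0])]
lid [(0.77, [353.0, 177.0, 410.0, 211.0]), (0.71, [341.0, 311.0, 407.0, 363.0]), (0.65, [427.0, 205.0, 464.0, 235.0])]
block [(0.31, [314.0, 178.0, 438.0, 277.0])]
drawer [(0.63, [59.0, 265.0, 242.0, 396.0])]
box_pillow [(0.82, [107.0, 230.0, 181.0, 288.0]), (0.58, [162.0, 274.0, 237.0, 334.0])]
mate [(0.64, [314.0, 176.0, 436.0, 280.0])]
weight [(0.46, [256.0, 231.0, 270.0, 250.0])]
scanner [(0.92, [264.0, 239.0, 315.0, 378.0]), (0.23, [134.0, 315.0, 164.0, 344.0])]
side -0.01234265321486671 [[0.356, 0.89, -0.286, 0.25], [-0.935, 0.338, -0.111, -0.036], [-0.002, 0.307, 0.952, 1.154], [0.0, 0.0, 0.0, 1.0]]
balance [(0.94, [167.0, 179.0, 291.0, 320.0])]
lid [(0.79, [312.0, 152.0, 342.0, 197.0]), (0.67, [199.0, 191.0, 258.0, 248.0]), (0.65, [127.0, 202.0, 186.0, 251.0])]
block []
drawer [(0.67, [388.0, 252.0, 540.0, 362.0])]
box_pillow [(0.86, [392.0, 258.
[... 759 characters left out ...]
 418.0])]
{'t': 1.35, 'q': array([-1.51842402, 35.23460011, -0.72095458, 81.5557951 ,  0.46351044,
       63.21949757, -2.31464079]), 'joint_velocities': array([ 0.04688785,  0.03476275, -0.07689651,  0.07673521, -0.02004155,
       -0.1202538 ,  0.0431375 ]), 'effort': array([ 1.44222049e-04, -4.58823645e+01,  2.09066221e-01, -1.66027540e+01,
       -6.10781182e-02,  1.33468502e-02,  3.28656517e-05]), 'eef_pos': array([6.49986790e-01, 1.21663902e-05, 4.04695719e-01]), 'tcp_rot': array([-1.79992925e+02, -1.87817556e-03,  9.00015667e+01]), 'wrist_force': array([-0.3058454 ,  0.63088853,  0.26972829]), 'moment': array([ 0.04427656, -0.04204589, -0.00870639]), 'finger_gap': 0.09288472350880189}
```

View images.

View pics/scene0.png

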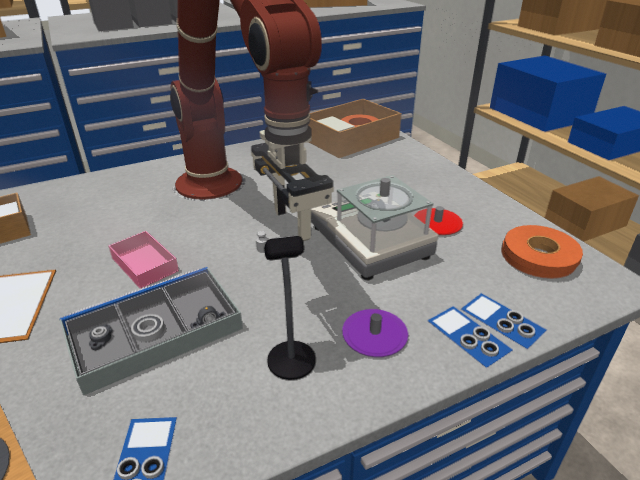

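View pics/side0.png

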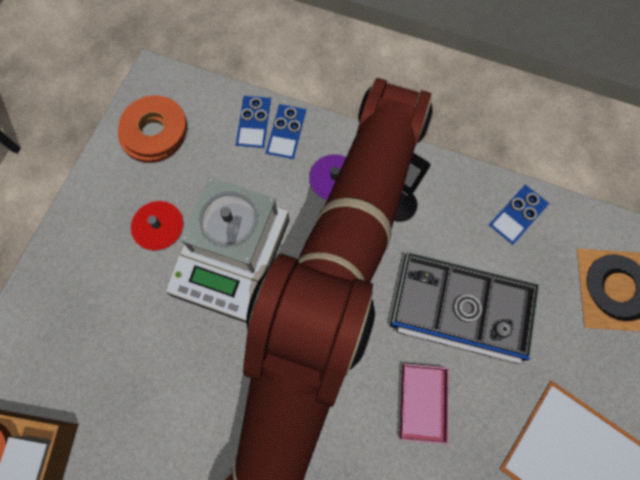

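View pics/wrist0.png

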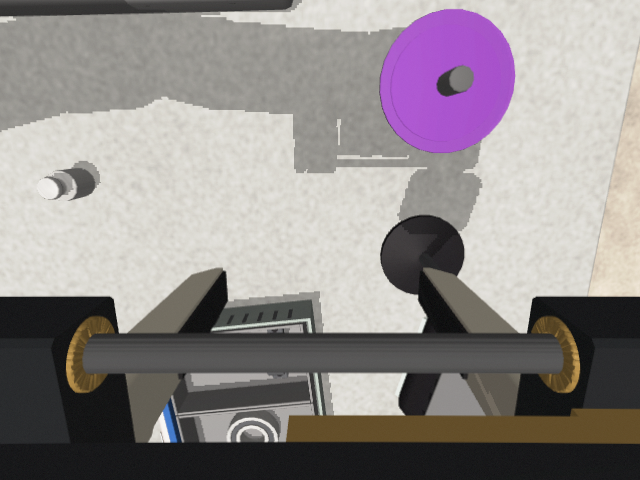

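Run:
```python
from h import *
a=cv2.imread('pics/side0.png');b=cv2.imread('pics/scene0.png')
c1=cv2.resize(a[175:330,160:300],None,fx=2.8,fy=2.8,interpolation=3)
c2=cv2.resize(a[245:365,385:545],None,fx=2.4,fy=2.4,interpolation=3)
c=np.zeros((600,800,3),np.uint8)
c[:c1.shape[0],:c1.shape[1]]=c1
c[:c2.shape[0],395:395+c2.shape[1]]=c2
c3=cv2.resize(b[265:400,55:245],None,fx=2.1,fy=2.1,interpolation=3)
c[300:300+c3.shape[0],395:395+c3.shape[1]]=c3
cv2.imwrite('pics/crop0.png',c)
for c in ['scene','side']:
    grab_frame(c)
    for t in ['port','pan','lid','block','drawer','box_pillow','mate','weight','scanner','box_ball','box_flange','ball','oval','balance']:
        r=place_of(c,t)[:3]
        z={'port':.151,'pan':.1,'lid':.145,'block':.1,'box_pillow':.003,'box_ball':.003,'box_flange':.003,'mate':.006,'ball':.006,'oval':.006}.get(t,0)
        print(c,t,[(round(d['conf'],2),np.round(d['at']).tolist(),at_z(c,d['at'],z)[:2].round(3).tolist()) for d in r])
```

```text
scene port [(0.62, [385.0, 196.0], [0.531, 0.278])]
scene pan []
scene lid [(0.81, [383.0, 200.0], [0.538, 0.269]), (0.77, [375.0, 336.0], [0.89, 0.032]), (0.62, [437.0, 222.0], [0.668, 0.32])]
scene block []
scene drawer [(0.64, [152.0, 330.0], [0.56, -0.276])]
scene box_pillow [(0.88, [199.0, 314.0], [0.559, -0.179]), (0.56, [142.0, 263.0], [0.329, -0.255])]
scene mate [(0.54, [210.0, 324.0], [0.602, -0.167])]
scene weight [(0.54, [266.0, 249.0], [0.402, 0.03])]
scene scanner [(0.7, [291.0, 363.0], [0.763, -0.06]), (0.4, [198.0, 314.0], [0.555, -0.18])]
scene box_ball [(0.6, [150.0, 333.0], [0.57, -0.281])]
scene box_flange [(0.58, [103.0, 351.0], [0.581, -0.371])]
scene ball [(0.69, [149.0, 326.0], [0.553, -0.278]), (0.39, [99.0, 347.0], [0.568, -0.376])]
scene oval [(0.78, [102.0, 338.0], [0.547, -0.369]), (0.22, [382.0, 198.0], [0.326, 0.411])]
scene balance [(0.65, [380.0, 249.0], [0.528, 0.279])]
side port []
side pan []
side lid [(0.88, [157.0, 227.0], [0.462, 0.41]), (0.69, [229.0, 219.0], [0.534, 0.275]), (0.63, [335.0, 177.0], [0.705, 0.097])]
side block []
side drawer []
side box_pillow [(0.8, [418.0, 296.0], [0.554, -0.168]), (0.64, [424.0, 406.0], [0.327, -0.253])]
side mate [(0.66, [421.0, 278.0], [0.597, -0.162])]
side weight [(0.17, [467.0, 310.0], [0.564, -0.285])]
side scanner [(0.75, [396.0, 208.0], [0.747, -0.053])]
side box_ball [(0.76, [464.0, 306.0], [0.569, -0.275])]
side box_flange [(0.87, [504.0, 320.0], [0.571, -0.369])]
side ball [(0.65, [466.0, 307.0], [0.568, -0.28])]
side oval [(0.62, [502.0, 329.0], [0.548, -0.371])]
side balance []
```

View pics/crop0.png

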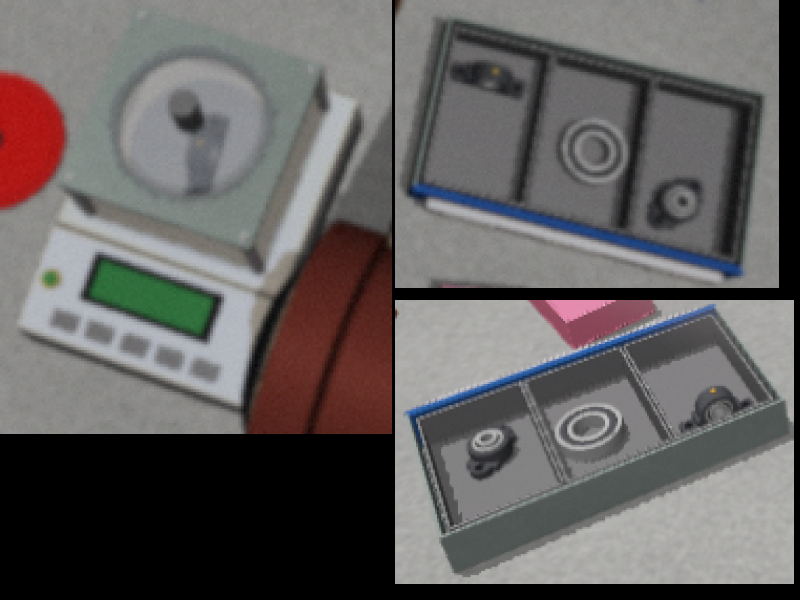

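Request:
{"name": "drive_tool", "arguments": {"steps": [[[4,-2,-3.5],[0,0,0],-0.3],[[8,-4,-3.5],[0,0,0],-0.3],[[12,-6,-3.5],[0,0,0],-0.3],[[16,-8,-3.5],[0,0,0],-0.3],[[20,-9.5,-3.5],[0,0,0],-0.3],[[24,-10.5,-3.5],[0,0,0],-0.3],[[27,-11.4,-3.5],[0,0,0],-0.3],[[27,-11.4,-3.5],[0,0,0],-0.3],[[27,-11.4,-3.5],[0,0,0],-0.3],[[27,-11.4,-3.5],[0,0,0],-0.3]]}}

```text
t: 3.85
eef_pos: [0.5367, 0.2683, 0.4398]
tcp_rot: [180.0, 0.1, 89.8]
wrist_force: [0.3, 0.5, -0.2]
finger_gap: 0.0608
```

Run:
```python
from h import *
s,im=snap('wrist','wrist1.png')
for t,z in [('lid',.145),('port',.151)]:
    print(t,[(round(d['conf'],2),np.round(d['at']).tolist(),at_z('wrist',d['at'],z,s)[:2].round(4).tolist()) for d in place_of('wrist',t)])
print(s['eef_pos'],s['tcp_rot'],s['finger_gap'],s['t'])
```

```text
lid [(0.6, [317.0, 219.0], [0.5319, 0.2763])]
port []
[0.5367347  0.26825224 0.43976099] [1.79969218e+02 8.53864497e-02 8.98455043e+01] 0.06081746577594292 3.85
```

View pics/wrist1.png

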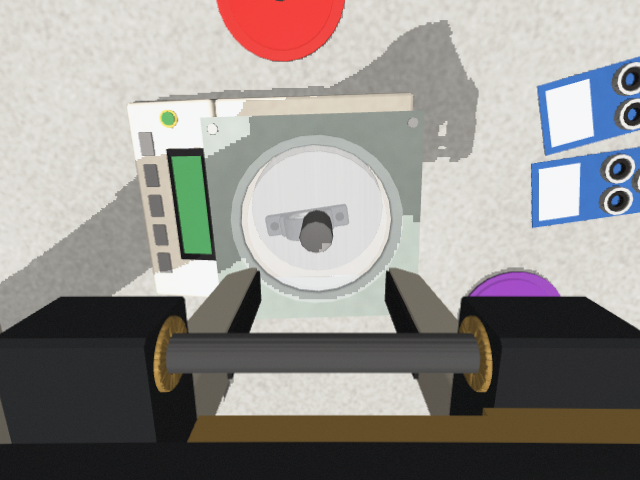

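Run:
```python
from h import *
s=state()
print('knob',at_z('wrist',[316,238],.193,s),'flange c',at_z('wrist',[317,219],.155,s))
for p in [[232,219],[402,219],[317,136],[317,302]]: print(at_z('wrist',p,.155,s))
for p in [[202,117],[422,110],[212,128],[413,122]]: print('plate',at_z('wrist',p,.151,s))
a=cv2.imread('pics/wrist1.png')[90:320,190:440]
cv2.imwrite('pics/crop1.png',cv2.resize(a,None,fx=2.6,fy=2.6,interpolation=3)[:600,:800])
```

```text
knob [0.5321811  0.27521725 0.193     ] flange c [0.53228279 0.27893467 0.155     ]
[0.46974303 0.27911874 0.155     ]
[0.59482819 0.27873737 0.155     ]
[0.53269996 0.33802569 0.155     ]
[0.53181818 0.21232485 0.155     ]
plate [0.4528256  0.35091741 0.151     ]
plate [0.60539329 0.35508361 0.151     ]
plate [0.45915243 0.34356922 0.151     ]
plate [0.59967121 0.3471736  0.151     ]
```

View pics/crop1.png

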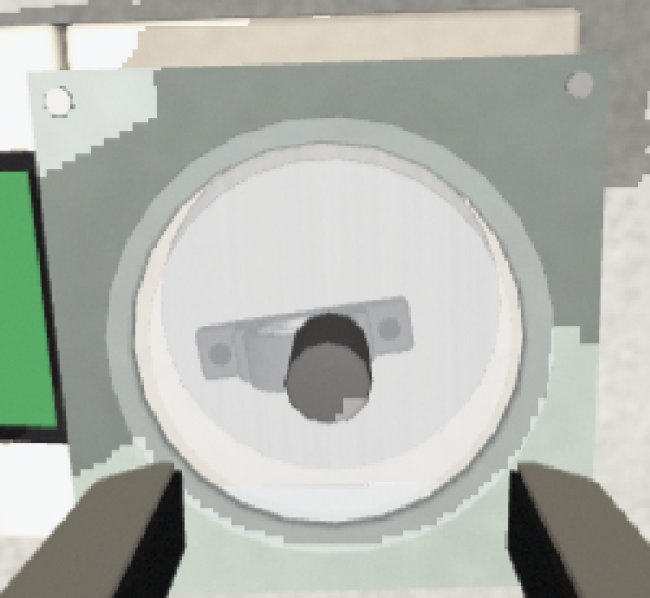

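Request:
{"name": "drive_tool", "arguments": {"steps": [[[0.7,-0.5,3],[0,0,0],-0.3],[[0.7,-0.5,6],[0,0,0],-0.1],[[0.7,-0.5,8],[0,0,0],0],[[0.7,-0.5,9.1],[0,0,0],0],[[0.7,-0.5,9.3],[0,0,0],0.0],[[0.7,-0.5,9.3],[0,0,0],0.4],[[0.7,-0.5,9.3],[0,0,0],0.9],[[0.7,-0.5,9.3],[0,0,0],1],[[0.7,-0.5,9.3],[0,0,0],1],[[0.7,-0.5,9.3],[0,0,0],1]], "force": 20}}

```text
t: 5.0
eef_pos: [0.532, 0.2754, 0.3478]
tcp_rot: [179.9, -0.0, 89.8]
wrist_force: [0.4, -0.5, 2.6]
finger_gap: 0.0214
```

Request:
{"name": "drive_tool", "arguments": {"steps": [[[0,0,-1],[0,0,0],1],[[0,0,-2.5],[0,0,0],1],[[0,0,-5],[0,0,0],1],[[-3,0,-6],[0,0,0],1],[[-7,0,-6],[0,0,0],1],[[-11,0,-6],[0,0,0],1],[[-15,0,-6],[0,0,0],1],[[-19,0,-4],[0,0,0],1],[[-23,0,0],[0,0,0],1],[[-25.5,0,3],[0,0,0],1]]}}

```text
t: 6.0
eef_pos: [0.5313, 0.018, 0.318]
tcp_rot: [179.7, 0.0, 89.7]
wrist_force: [0.5, 0.2, -1.7]
finger_gap: 0.0217
```

Run:
```python
from h import *
s=state();print(s['eef_pos'],s['finger_gap'],s['wrist_force'])
snap('scene','scene2.png');snap('side','side2.png')
a=cv2.imread('pics/scene2.png');b=cv2.imread('pics/side2.png')
c=np.zeros((480,800,3),np.uint8);c[:,:400]=a[0:480,60:460];c[:,400:]=b[0:480,160:560];cv2.imwrite('pics/m2.png',c)
```

```text
[0.5312839  0.01802496 0.31801643] 0.02166107823460955 [ 0.48676881  0.18703064 -1.66135573]
```

View pics/m2.png

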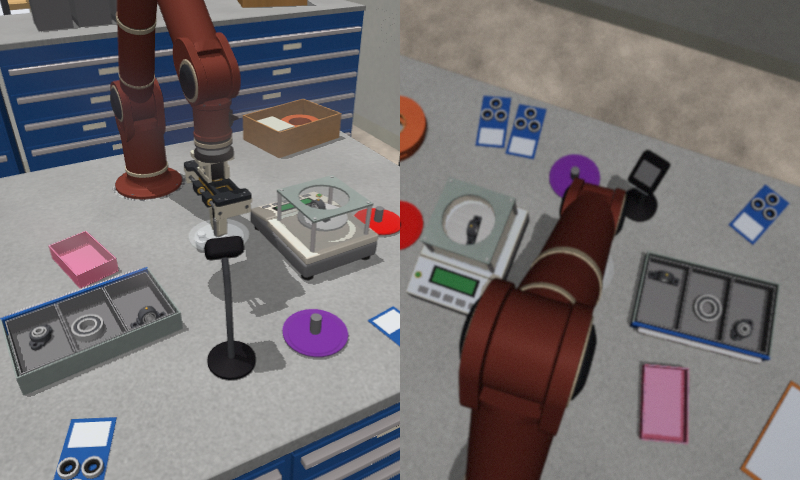

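Request:
{"name": "drive_tool", "arguments": {"steps": [[[0,1,3],[0,0,0],1],[[0,1,6],[0,0,0],1],[[0,1,8.5],[0,0,0],1],[[0,1,10],[0,0,0],1],[[0,1,10.8],[0,0,0],1],[[0,1,11.2],[0,0,0],1],[[0,1,11.4],[0,0,0],1],[[0,1,11.5],[0,0,0],1],[[0,1,11.6],[0,0,0],1],[[0,1,11.6],[0,0,0],1]]}}

```text
t: 7.1
eef_pos: [0.5381, 0.0145, 0.2023]
tcp_rot: [-179.6, 0.2, 89.3]
wrist_force: [-7.7, 0.3, 22.1]
finger_gap: 0.0217
```

Request:
{"name": "drive_tool", "arguments": {"steps": [[[0,0,-0.1],[0,0,0],1],[[0,0,-0.1],[0,0,0],0.5],[[0,0,-0.1],[0,0,0],0],[[0,0,-0.1],[0,0,0],-0.1],[[0,0,-3],[0,0,0],-0.1],[[0,0,-7],[0,0,0],-0.1],[[0,0,-11],[0,0,0],-0.1],[[0,0,-15],[0,0,0],0],[[0,0,-19],[0,0,0],0],[[0,0,-21],[0,0,0],0]]}}

```text
t: 8.1
eef_pos: [0.5403, 0.0153, 0.4157]
tcp_rot: [-179.9, 0.2, 89.3]
wrist_force: [0.7, -0.2, -0.4]
finger_gap: 0.0467
```

Run:
```python
from h import *
s,im=snap('wrist','wrist3.png')
for t,z in [('lid',.0),('mate',.006),('box_pillow',.003)]:
    print(t,[(round(d['conf'],2),np.round(d['at']).tolist(),at_z('wrist',d['at'],z,s)[:2].round(4).tolist()) for d in place_of('wrist',t)])
print(s['eef_pos'],s['tcp_rot'],s['finger_gap'],s['t'])
```

```text
lid [(0.75, [320.0, 199.0], [0.5361, 0.0168]), (0.72, [549.0, 101.0], [0.7682, 0.114])]
mate []
box_pillow []
[0.54028654 0.01532938 0.41565458] [-179.8859325     0.21716869   89.32960766] 0.04669791414350386 8.1
```

View pics/wrist3.png

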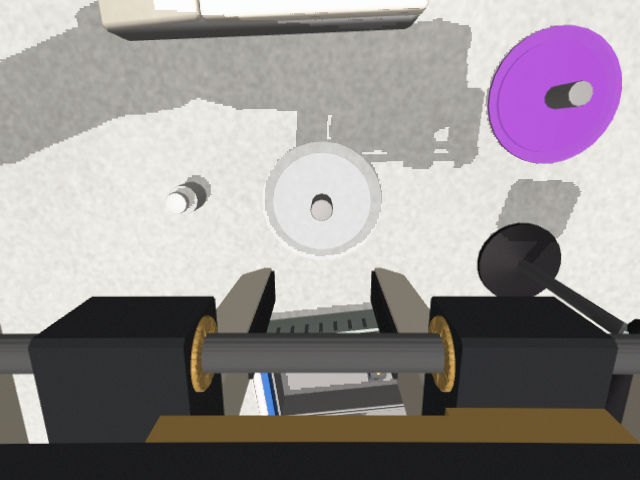

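Request:
{"name": "drive_tool", "arguments": {"steps": [[[4,0,-1],[0,0,0],0],[[8,0,-1],[0,0,0],0],[[12,0,-1],[0,0,0],0],[[16,0,-1],[0,0,0],0],[[20,0,-1],[0,0,0],0],[[23,-0.5,-1],[0,0,0],0],[[25,-1,-1],[0,0,0],0],[[25,-1,-1],[0,0,0],0],[[25,-1,-1],[0,0,0],0],[[25,-1,-1],[0,0,0],0]]}}

```text
t: 9.3
eef_pos: [0.5331, 0.2632, 0.4196]
tcp_rot: [-179.5, 0.4, 89.2]
wrist_force: [0.8, 0.8, -0.0]
finger_gap: 0.0468
```

Run:
```python
from h import *
s,im=snap('wrist','wrist4.png')
for t,z in [('block',.1),('port',.151),('pan',.1)]:
    print(t,[(round(d['conf'],2),np.round(d['at']).tolist(),at_z('wrist',d['at'],z,s)[:2].round(4).tolist()) for d in place_of('wrist',t)])
print(s['eef_pos'],s['tcp_rot'],s['finger_gap'],s['t'])
cv2.imwrite('pics/crop4.png',cv2.resize(cv2.imread('pics/wrist4.png')[100:300,200:460],None,fx=3,fy=3,interpolation=3))
json.dump({k:np.array(v).tolist() for k,v in s.items()},open('s4.json','w'))
```

```text
block [(0.81, [314.0, 214.0], [0.5228, 0.2686])]
port [(0.7, [327.0, 221.0], [0.5332, 0.2745])]
pan [(0.74, [322.0, 209.0], [0.5294, 0.2723])]
[0.53314415 0.2632447  0.41963139] [-179.45436741    0.39424734   89.16132729] 0.046763663417093274 9.3
```

View pics/crop4.png

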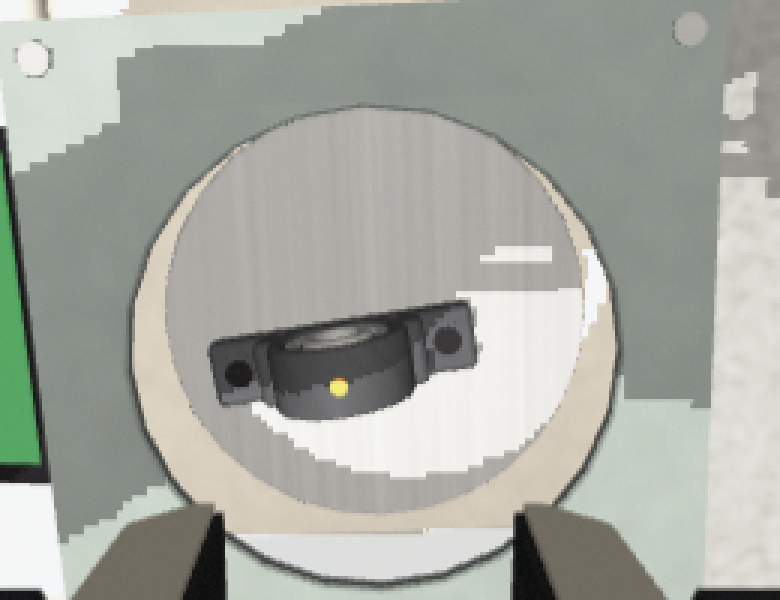

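Run:
```python
from h import *
s=json.load(open('s4.json'))
f=lambda x,y,z: at_z('wrist',[200+x/3,100+y/3],z,s)[:2]
A=f(210,341,.1);B=f(470,300,.1);C=f(222,405,.109);D=f(480,366,.109)
print(A,B,C,D, np.linalg.norm(B-A),np.linalg.norm(D-C))
for v in (B-A,D-C): print(np.degrees(np.arctan2(v[1],v[0])))
u=(B-A)/np.linalg.norm(B-A);n=np.array([-u[1],u[0]]);print('width',(A-C)@n,(B-D)@n,'c',(A+B+C+D)/4)
print('center from back',(A+B)/2-9e-3*n)
print('yellow',f(339,387,.1385), 'holes',f(239,375,.109),f(448,341,.109))
for z,l,r,t,b in [(.151,130,619,105,586)]:
  print('port',(f(l,345,z)+f(r,345,z))/2,(f(375,t,z)+f(375,b,z))/2,f(r,345,z)-f(l,345,z),f(375,t,z)-f(375,b,z))
```

```text
[0.48602481 0.26907364] [0.55787216 0.27965427] [0.48980146 0.25314787] [0.5600138  0.26324434] 0.07262224379658207 0.0709345577331022
8.377476380458068
8.182980625564932
width 0.0163060647366403 0.01654685810702248 c [0.52342806 0.26628003]
center from back [0.52325973 0.26545999]
yellow [0.52305553 0.2656539 ] holes [0.49482923 0.26153351] [0.55136102 0.2702503 ]
port [0.53180415 0.27883618] [0.53200537 0.27537095] [ 0.11223159 -0.00139914] [0.00147059 0.11345508]
```

```bash
cat >> h.py <<'E'
def plan(pos,rpy,s=None):
    s=s or state(); R0=R.from_euler('xyz',s['tcp_rot'],degrees=True); R1=R.from_euler('xyz',rpy,degrees=True)
    print('shift cm',(R0.inv().apply(np.array(pos)-s['eef_pos'])*100).round(2),'rotvec',(R0.inv()*R1).as_rotvec().round(4),'q7',s['q'][6],'t',s['t'])
E
python3 -c "
from h import *
plan([.5232,.2656,.40],[180,0,8.4])"
```

```text
shift cm [ 0.15 -0.95  2.07] rotvec [-0.0035  0.0099  1.4104] q7 -30.73247685965503 t 9.5
```

Request:
{"name": "drive_tool", "arguments": {"steps": [[[0.1,-0.2,0.2],[0,0.001,0.145],0.18],[[0.1,-0.4,0.4],[-0.001,0.002,0.29],0.18],[[0.1,-0.6,0.6],[-0.001,0.003,0.435],0.18],[[0.15,-0.8,1],[-0.002,0.004,0.58],0.18],[[0.15,-0.95,1.5],[-0.002,0.005,0.725],0.18],[[0.15,-0.95,2],[-0.002,0.006,0.87],0.18],[[0.15,-0.95,2],[-0.003,0.007,1.015],0.18],[[0.15,-0.95,2],[-0.003,0.008,1.16],0.18],[[0.15,-0.95,2],[-0.0035,0.009,1.305],0.18],[[0.15,-0.95,2],[-0.0035,0.0099,1.41],0.18]]}}

```text
t: 10.5
eef_pos: [0.5234, 0.2651, 0.4009]
tcp_rot: [-180.0, -0.0, 8.1]
wrist_force: [1.0, 0.1, -0.2]
finger_gap: 0.0379
```

Run:
```python
from h import *
s,im=snap('wrist','wrist5.png')
for t,z in [('block',.1),('port',.151),('pan',.1)]:
    print(t,[(round(d['conf'],2),np.round(d['at']).tolist(),at_z('wrist',d['at'],z,s)[:2].round(4).tolist()) for d in place_of('wrist',t)])
print(s['eef_pos'],s['tcp_rot'],s['finger_gap'],s['t'])
cv2.imwrite('pics/crop5.png',cv2.resize(cv2.imread('pics/wrist5.png')[100:300,200:460],None,fx=3,fy=3,interpolation=3))
json.dump({k:np.array(v).tolist() for k,v in s.items()},open('s5.json','w'))
```

```text
block [(0.84, [322.0, 225.0], [0.525, 0.2663])]
port [(0.8, [312.0, 231.0], [0.5323, 0.2737])]
pan [(0.81, [312.0, 218.0], [0.529, 0.2748])]
[0.52338754 0.26507632 0.4008695 ] [-1.79998575e+02 -2.08556769e-02  8.08715301e+00] 0.03793231273107556 10.5
```

View pics/crop5.png

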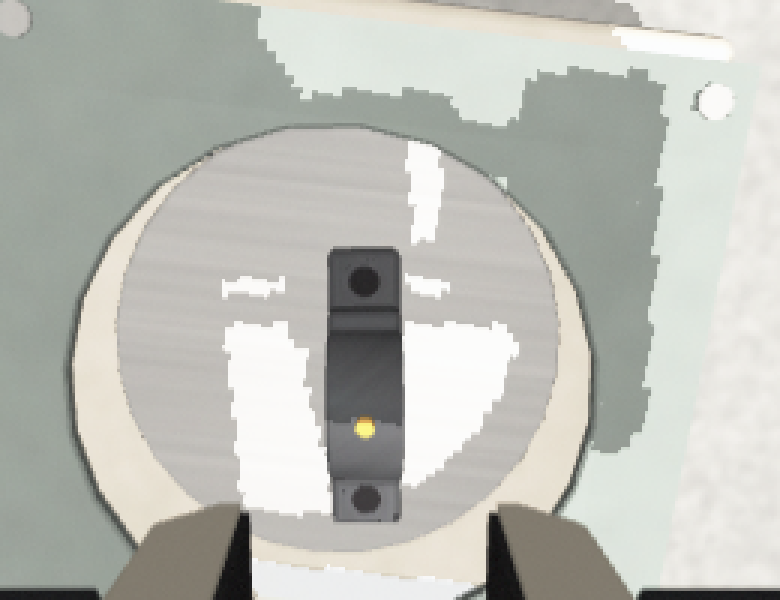

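Run:
```python
from h import *
s=json.load(open('s5.json'))
f=lambda x,y,z: at_z('wrist',[200+x/3,100+y/3],z,s)[:2]
h1=f(364,282,.109);h2=f(366,499,.109);v=h1-h2
print('holes mid',(h1+h2)/2,np.linalg.norm(v),np.degrees(np.arctan2(v[1],v[0])),'yellow',f(365,428,.1385),'sides mid',(f(327,390,.13)+f(403,390,.13))/2)
plan([.5232,.2660,.291],[180,0,8.6])
```

```text
holes mid [0.52228169 0.2660584 ] 0.05703061391040053 8.561483947926387 yellow [0.52190384 0.26593325] sides mid [0.5285898  0.26690165]
shift cm [-0.   -0.07 10.98] rotvec [ 0.0001 -0.0001 -0.0012] q7 -100.1117744631337 t 10.7
```

Request:
{"name": "drive_tool", "arguments": {"steps": [[[-0.05,-0.07,3],[0,0,0],0.18],[[-0.05,-0.07,6],[0,0,0],0.18],[[-0.05,-0.07,8],[0,0,0],0.18],[[-0.05,-0.07,9.5],[0,0,0],0.18],[[-0.05,-0.07,10.5],[0,0,0],0.18],[[-0.05,-0.07,10.9],[0,0,0],0.18],[[-0.05,-0.07,10.9],[0,0,0],0.4],[[-0.05,-0.07,10.9],[0,0,0],0.7],[[-0.05,-0.07,10.9],[0,0,0],1],[[-0.05,-0.07,10.9],[0,0,0],1]], "force": 25}}

```text
t: 11.7
eef_pos: [0.523, 0.266, 0.2927]
tcp_rot: [-180.0, -0.1, 8.5]
wrist_force: [1.0, -0.3, 2.6]
finger_gap: 0.0177
```

Request:
{"name": "drive_tool", "arguments": {"steps": [[[0,0,-0.5],[0,0,0],1],[[0,0,-1.5],[0,0,0],1],[[0,0,-3.5],[0,0,0],1],[[0,0,-6],[0,0,0],1],[[0,0,-9],[0,0,0],1],[[0,0,-12],[0,0,0],1],[[0,0,-14],[0,0,0],1],[[0,0,-14],[0,0,0],1],[[0,0,-14],[0,0,0],1],[[0,0,-14],[0,0,0],1]]}}

```text
t: 12.7
eef_pos: [0.5222, 0.2659, 0.4311]
tcp_rot: [180.0, 0.1, 8.5]
wrist_force: [-0.0, -0.0, -0.9]
finger_gap: 0.0179
```

Run:
```python
from h import *
s,im=snap('wrist','wrist6.png');snap('side','side6.png')
print(s['eef_pos'],s['tcp_rot'],s['finger_gap'],s['wrist_force'],s['t'])
for t,z in [('mate',.006),('box_pillow',.003),('drawer',0),('box_flange',.003)]:
    print(t,[(round(d['conf'],2),np.round(d['at']).tolist(),at_z('side',d['at'],z,s)[:2].round(4).tolist()) for d in place_of('side',t)])
a=cv2.imread('pics/wrist6.png');b=cv2.imread('pics/side6.png')
c=np.zeros((480,800,3),np.uint8);c[:240,:320]=cv2.resize(a,(320,240));c[:480,320:]=cv2.resize(b[235:395,380:540],(480,480),interpolation=3)
c[240:480,:320]=cv2.resize(b,(320,240))
cv2.imwrite('pics/m6.png',c)
```

```text
[0.52220461 0.26586703 0.43113029] [1.79973312e+02 7.41643485e-02 8.54546784e+00] 0.017866164002015947 [-0.03208486 -0.0231586  -0.85007231] 12.7
mate [(0.66, [422.0, 276.0], [0.6018, -0.1643])]
box_pillow [(0.73, [417.0, 296.0], [0.5537, -0.1671]), (0.56, [423.0, 403.0], [0.3318, -0.2503])]
drawer []
box_flange [(0.83, [505.0, 320.0], [0.5724, -0.3717])]
```

View pics/m6.png

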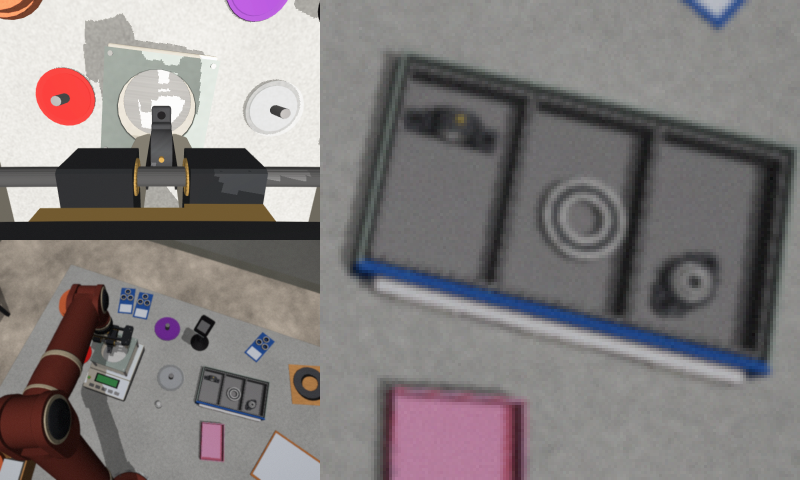

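Run:
```python
from h import *
f=lambda x,y,z: at_z('side',[380+(x-320)/3,235+y/3],z)[:2]
P=[f(*p,.044) for p in [(357,262),(396,55),(793,147),(767,368)]]
for p in P: print(p)
a=lambda v:np.degrees(np.arctan2(v[1],v[0]))
print('sizes',np.linalg.norm(P[1]-P[0]),np.linalg.norm(P[2]-P[1]),'yaw',a(P[1]-P[0]),a(P[1]-P[2])-90,a(P[0]-P[3])-90,a(P[2]-P[3]),'c',sum(P)/4)
print('mate top dot',f(460,119,.0445), 'box interior floor fl',f(371,255,.041))
```

```text
[ 0.46702169 -0.12912038]
[ 0.62825638 -0.10750179]
[ 0.6655792  -0.40907928]
[ 0.49919066 -0.42909537]
sizes 0.1626775579324348 0.3038782244625239 yaw 7.636756269012293 7.054975228133557 6.120940630064538 6.859564538744614 c [ 0.56501198 -0.26869921]
mate top dot [ 0.59718502 -0.16808771] box interior floor fl [ 0.47617263 -0.13740853]
```

Request:
{"name": "drive_tool", "arguments": {"steps": [[[-0.3,2.5,0],[0,0,-0.14],1],[[-0.9,6.5,0],[0,0,-0.285],1],[[-1.5,11,0],[0,0,-0.43],1],[[-2.1,15.5,0],[0,0,-0.575],1],[[-2.7,20,0],[0,0,-0.72],1],[[-3.3,24.5,0],[0,0,-0.865],1],[[-3.9,29,0],[0,0,-1.01],1],[[-4.5,33.5,0],[0,0,-1.155],1],[[-5.1,37.5,0],[0,0,-1.3],1],[[-5.5,41,0],[0,0,-1.44],1]]}}

```text
t: 14.0
eef_pos: [0.5287, -0.1506, 0.4319]
tcp_rot: [180.0, 0.0, 91.2]
wrist_force: [-0.1, 0.6, -1.9]
finger_gap: 0.0179
```

Run:
```python
from h import *
plan([.5297,-.174,.34],[180,0,96.8])
```

```text
shift cm [-2.34  0.05  9.19] rotvec [ 0.0005  0.0009 -0.0972] q7 16.039105163757757 t 14.0
```

Request:
{"name": "drive_tool", "arguments": {"steps": [[[-1,0.05,2],[0,0,-0.05],1],[[-2,0.05,4],[0,0,-0.097],1],[[-2.35,0.05,6],[0,0,-0.097],1],[[-2.35,0.05,7],[0,0,-0.097],1],[[-2.35,0.05,7],[0,0,-0.097],1],[[-2.35,0.05,7],[0,0,-0.097],1],[[-2.35,0.05,7],[0,0,-0.097],1],[[-2.35,0.05,7],[0,0,-0.097],1],[[-2.35,0.05,7],[0,0,-0.097],1],[[-2.35,0.05,7],[0,0,-0.097],1]]}}

```text
t: 15.0
eef_pos: [0.5298, -0.174, 0.3624]
tcp_rot: [179.9, 0.1, 96.8]
wrist_force: [-0.3, -0.3, -1.5]
finger_gap: 0.0181
```

Run:
```python
from h import *
s,im=snap('wrist','wrist7.png')
for t,z in [('mate',.006),('box_pillow',.003),('block',.167)]:
    print(t,[(round(d['conf'],2),np.round(d['at']).tolist(),at_z('wrist',d['at'],z,s)[:2].round(4).tolist()) for d in place_of('wrist',t)])
# overlay predicted box with yaw 6.8 c (.5548,-.1715)
im=im.copy()
def quad(c,yaw,xs,ys,z,col):
    a=np.radians(yaw);M=np.array([[np.cos(a),-np.sin(a)],[np.sin(a),np.cos(a)]])
    P=[np.r_[np.array(c)+M@np.array([x,y]),z] for x,y in [(-xs,-ys),(xs,-ys),(xs,ys),(-xs,ys)]]
    cv2.polylines(im,[proj('wrist',np.array(P),s).astype(int)],True,col,1)
quad((.5548,-.1715),6.8,.074,.045,.006,(0,255,0));quad((.5548,-.1715),6.8,.074,.045,.041,(255,0,0))
quad((.5297,-.174),6.8,.009,.036,.006,(255,0,255))
cv2.imwrite('pics/o7.png',im[:,:,::-1]);print(s['eef_pos'],s['tcp_rot'])
json.dump({k:np.array(v).tolist() for k,v in s.items()},open('s7.json','w'))
```

```text
mate [(0.84, [396.0, 210.0], [0.5974, -0.163]), (0.32, [591.0, 114.0], [0.75, -0.0602])]
box_pillow [(0.89, [113.0, 264.0], [0.3334, -0.2493]), (0.74, [352.0, 216.0], [0.5577, -0.1747])]
block [(0.94, [321.0, 279.0], [0.5291, -0.1742])]
[ 0.52976984 -0.17401116  0.36235538] [1.79935394e+02 6.86421686e-02 9.68010123e+01]
```

View pics/o7.png

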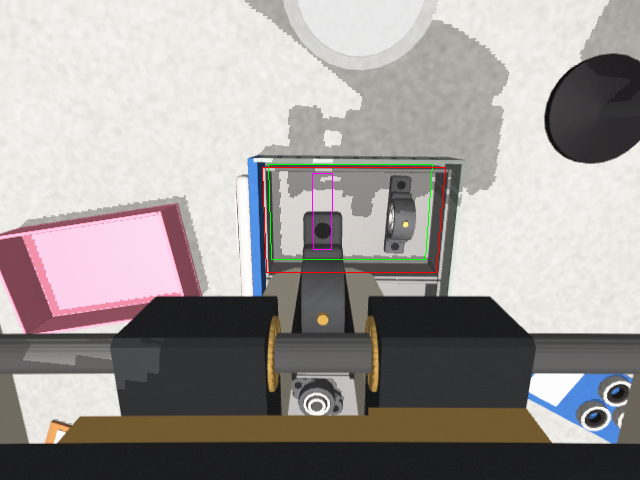

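Request:
{"name": "drive_tool", "arguments": {"steps": [[[0,0.3,3],[0,0,0],1],[[0,0.3,6],[0,0,0],1],[[0,0.3,9],[0,0,0],1],[[0,0.3,11.5],[0,0,0],1],[[0,0.3,13],[0,0,0],1],[[0,0.3,14],[0,0,0],1],[[0,0.3,14.7],[0,0,0],1],[[0,0.3,15.2],[0,0,0],1],[[0,0.3,15.5],[0,0,0],1],[[0,0.3,15.5],[0,0,0],1]]}}

```text
t: 16.2
eef_pos: [0.5329, -0.1739, 0.2072]
tcp_rot: [180.0, 0.1, 96.8]
wrist_force: [0.1, 0.0, -1.3]
finger_gap: 0.0176
```

Run:
```python
from h import *
s,im=snap('wrist','wrist8.png');print(s['wrist_force'])
```

```text
[ 0.07383662  0.00298063 -1.32455732]
```

View pics/wrist8.png

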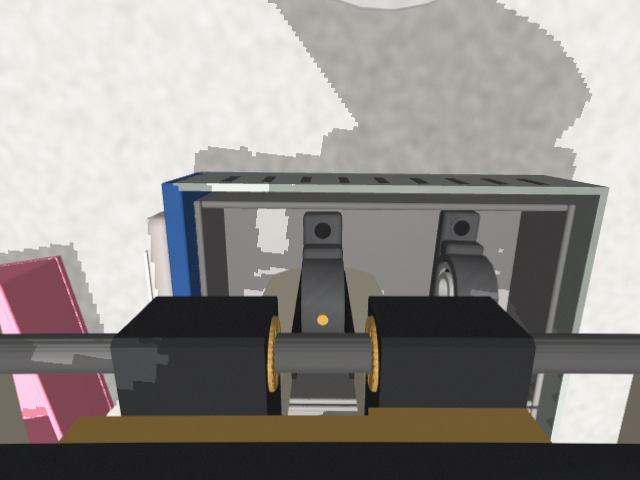

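Request:
{"name": "drive_tool", "arguments": {"steps": [[[0,0,0.3],[0,0,0],1],[[0,0,0.5],[0,0,0],1],[[0,0,0.65],[0,0,0],1],[[0,0,0.75],[0,0,0],1],[[0,0,0.82],[0,0,0],1],[[0,0,0.86],[0,0,0],1],[[0,0,0.88],[0,0,0],1],[[0,0,0.88],[0,0,0],1],[[0,0,0.88],[0,0,0],1],[[0,0,0.88],[0,0,0],1]]}}

```text
t: 17.25
eef_pos: [0.5329, -0.1739, 0.1987]
tcp_rot: [179.9, 0.1, 96.8]
wrist_force: [-0.6, 1.6, 0.1]
finger_gap: 0.0178
```

Request:
{"name": "drive_tool", "arguments": {"steps": [[[0,0,0.05],[0,0,0],1],[[0,0,0.07],[0,0,0],1],[[0,0,0.07],[0,0,0],1],[[0,0,0.07],[0,0,0],0.8],[[0,0,0.07],[0,0,0],0.5],[[0,0,0.07],[0,0,0],0.35],[[0,0,0.07],[0,0,0],0.32],[[0,0,0.07],[0,0,0],0.32],[[0,0,-1],[0,0,0],0.32],[[0,0,-3],[0,0,0],0.32]]}}

```text
t: 18.25
eef_pos: [0.5324, -0.1737, 0.2283]
tcp_rot: [-179.9, 0.0, 96.8]
wrist_force: [0.5, -0.4, 0.3]
finger_gap: 0.0315
```

Request:
{"name": "drive_tool", "arguments": {"steps": [[[0,0,-3],[0,0,0],0.3],[[0,0,-6],[0,0,0],0.3],[[0,0,-9.5],[0,0,0],0.3],[[0,0,-13],[0,0,0],0.2],[[0,0,-16],[0,0,0],0],[[0,0,-18],[0,0,0],0],[[0,0,-18],[0,0,0],0],[[0,0,-18],[0,0,0],0],[[0,0,-18],[0,0,0],0],[[0,0,-18],[0,0,0],0]]}}

```text
t: 19.25
eef_pos: [0.5324, -0.1736, 0.4068]
tcp_rot: [-179.7, -0.1, 96.8]
wrist_force: [-0.0, 0.2, 0.7]
finger_gap: 0.0469
```

Run:
```python
from h import *
s,im=snap('wrist','wrist9.png')
print(s['eef_pos'],s['tcp_rot'],s['t'])
plan([.5385,.004,.40],[180,0,90])
```

```text
[ 0.5323922 -0.1735915  0.4068464] [-1.79740086e+02 -6.86136157e-02  9.67969912e+01] 19.25
shift cm [17.57  2.7   0.71] rotvec [-0.0042 -0.0008  0.1186] q7 23.235157473824486 t 19.3
```

View pics/wrist9.png

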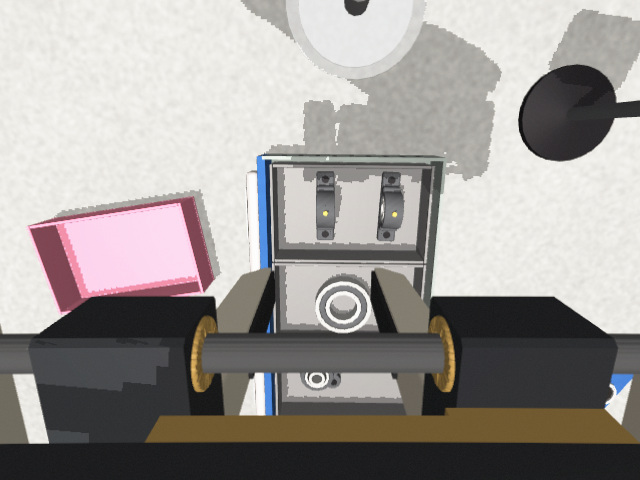

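Request:
{"name": "drive_tool", "arguments": {"steps": [[[3,0.5,0.2],[0,0,0.03],0],[[7,1,0.5],[0,0,0.06],0],[[11,1.8,0.7],[-0.002,0,0.09],0],[[15,2.4,0.7],[-0.004,0,0.1186],0],[[17.6,2.7,0.7],[-0.004,0,0.1186],0],[[17.6,2.7,0.7],[-0.004,0,0.1186],0],[[17.6,2.7,0.7],[-0.004,0,0.1186],0],[[17.6,2.7,0.7],[-0.004,0,0.1186],0],[[17.6,2.7,0.7],[-0.004,0,0.1186],0],[[17.6,2.7,0.7],[-0.004,0,0.1186],0]]}}

```text
t: 20.3
eef_pos: [0.5385, 0.0029, 0.4]
tcp_rot: [-180.0, -0.0, 89.9]
wrist_force: [-0.4, -0.9, 0.1]
finger_gap: 0.0467
```

Run:
```python
from h import *
s0={'eef_pos':[.54028654,.01532938,.41565458],'tcp_rot':[-179.8859325,.21716869,89.32960766]}
print('old knob',at_z('wrist',[321,208.5],.048,s0),at_z('wrist',[323,198.5],.010,s0))
s,im=snap('wrist','wrist10.png')
print(s['eef_pos'],s['tcp_rot'],[(d['at'],at_z('wrist',d['at'],0,s)) for d in place_of('wrist','lid')[:1]])
json.dump({k:np.array(v).tolist() for k,v in s.items()},open('s10.json','w'))
cv2.imwrite('pics/crop10.png',cv2.resize(im[100:300,200:460,::-1],None,fx=3,fy=3,interpolation=3))
```

```text
old knob [0.53757186 0.01619319 0.048     ] [0.5394741  0.01921257 0.01      ]
[0.53848354 0.00291949 0.40002909] [-1.79981744e+02 -1.57527089e-02  8.98532157e+01] [([559.8, 87.8], array([0.76581577, 0.11596476, 0.        ]))]
```

View pics/crop10.png

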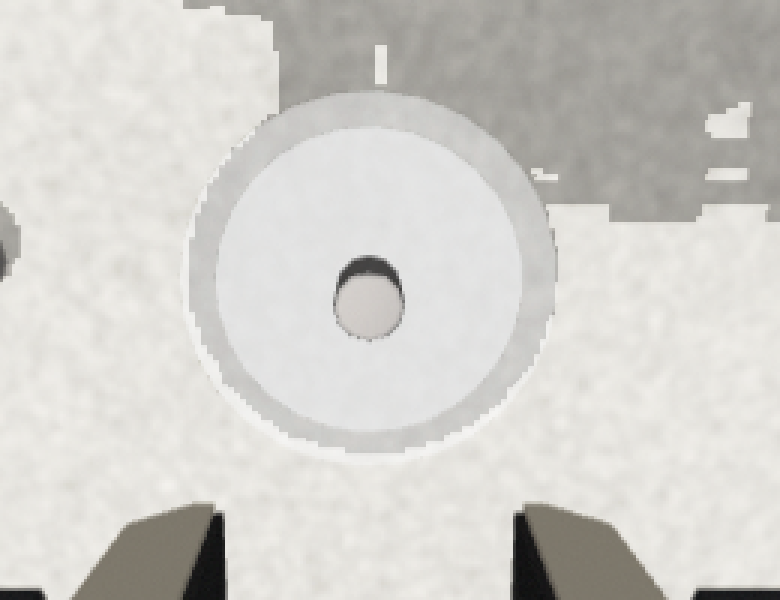

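Run:
```python
from h import *
s=json.load(open('s10.json'))
f=lambda x,y,z: at_z('wrist',[200+x/3,100+y/3],z,s)[:2]
print('knob',f(369,306,.048),'x',f(334,306,.048),f(403,306,.048))
print('plug edge c',(f(216,280,.006)+f(523,280,.006))/2,(f(369,126,.006)+f(369,431,.006))/2)
print('flange c',(f(187,275,.01)+f(557,275,.01))/2,(f(369,90,.01)+f(369,462,.01))/2,f(557,275,.01)-f(187,275,.01),f(369,90,.01)-f(369,462,.01))
plan([.5385,.0155,.203],[180,0,90])
```

```text
knob [0.53831553 0.01439099] x [0.52767115 0.01441655] [0.54865512 0.01436548]
plug edge c [0.53849426 0.01575098] [0.53832834 0.01438274]
flange c [0.53933329 0.01806481] [0.53832836 0.01496159] [ 0.12445311 -0.00030754] [0.00028554 0.12609116]
shift cm [1.190e+00 1.000e-02 1.971e+01] rotvec [-0.0004 -0.0006 -0.0015] q7 -1.8503230478822488 t 20.4
```

Request:
{"name": "drive_tool", "arguments": {"steps": [[[0.5,0,4],[0,0,0],0],[[1.1,0,8],[0,0,0],0],[[1.1,0,12],[0,0,0],0],[[1.1,0,15.5],[0,0,0],0],[[1.1,0,18],[0,0,0],0],[[1.1,0,19.2],[0,0,0],0],[[1.1,0,19.7],[0,0,0],0],[[1.1,0,19.7],[0,0,0],0],[[1.1,0,19.7],[0,0,0],0],[[1.1,0,19.7],[0,0,0],0]]}}

```text
t: 21.4
eef_pos: [0.539, 0.0146, 0.2044]
tcp_rot: [179.9, -0.0, 89.9]
wrist_force: [-0.9, -0.2, -0.2]
finger_gap: 0.0468
```

Request:
{"name": "drive_tool", "arguments": {"steps": [[[0,0,0],[0,0,0],0.3],[[0,0,0],[0,0,0],0.6],[[0,0,0],[0,0,0],1],[[0,0,0],[0,0,0],1],[[0,0,0],[0,0,0],1],[[0,0,-0.3],[0,0,0],1],[[0,0,-1],[0,0,0],1],[[0,0,-3],[0,0,0],1],[[0,0,-6],[0,0,0],1],[[0,0,-6],[0,0,0],1]], "force": 25}}

```text
t: 22.4
eef_pos: [0.5402, 0.0145, 0.2679]
tcp_rot: [179.4, -0.1, 89.9]
wrist_force: [0.4, -0.4, -2.0]
finger_gap: 0.0214
```

Request:
{"name": "drive_tool", "arguments": {"steps": [[[0,0,-4],[0,0,0],1],[[0,0,-8],[0,0,0],1],[[0,0,-12],[0,0,0],1],[[2,0,-15],[0,0,0],1],[[6,0,-15],[0,0,0],1],[[10,-0.2,-15],[0,0,0],1],[[14,-0.4,-15],[0,0,0],1],[[18,-0.6,-15],[0,0,0],1],[[22,-0.8,-15],[0,0,0],1],[[25,-0.8,-15],[0,0,0],1]]}}

```text
t: 23.4
eef_pos: [0.5299, 0.2675, 0.4172]
tcp_rot: [179.5, -0.1, 90.1]
wrist_force: [0.8, -0.4, -1.3]
finger_gap: 0.0217
```

Run:
```python
from h import *
plan([.5322,.2755,.38],[180,0,90])
```

```text
shift cm [0.8  0.2  3.72] rotvec [ 0.0083 -0.0019  0.0013] q7 -28.940153844584465 t 23.4
```

Request:
{"name": "drive_tool", "arguments": {"steps": [[[0.4,0.1,1],[0.004,0,0],1],[[0.8,0.2,2.5],[0.008,-0.002,0],1],[[0.8,0.2,3.7],[0.008,-0.002,0],1],[[0.8,0.2,3.7],[0.008,-0.002,0],1],[[0.8,0.2,3.7],[0.008,-0.002,0],1],[[0.8,0.2,3.7],[0.008,-0.002,0],1],[[0.8,0.2,3.7],[0.008,-0.002,0],1],[[0.8,0.2,3.7],[0.008,-0.002,0],1],[[0.8,0.2,3.7],[0.008,-0.002,0],1],[[0.8,0.2,3.7],[0.008,-0.002,0],1]]}}

```text
t: 24.4
eef_pos: [0.5321, 0.2755, 0.3804]
tcp_rot: [180.0, -0.0, 90.1]
wrist_force: [0.3, -0.2, -1.0]
finger_gap: 0.0216
```

Run:
```python
from h import *
s,im=snap('wrist','wrist11.png')
print(s['eef_pos'],s['tcp_rot'])
cv2.imwrite('pics/crop11.png',cv2.resize(im[80:400,120:520,::-1],None,fx=2,fy=2,interpolation=3)[:600])
json.dump({k:np.array(v).tolist() for k,v in s.items()},open('s11.json','w'))
```

```text
[0.53213167 0.27553561 0.38043624] [ 1.79967381e+02 -6.46216638e-03  9.00772683e+01]
```

View pics/crop11.png

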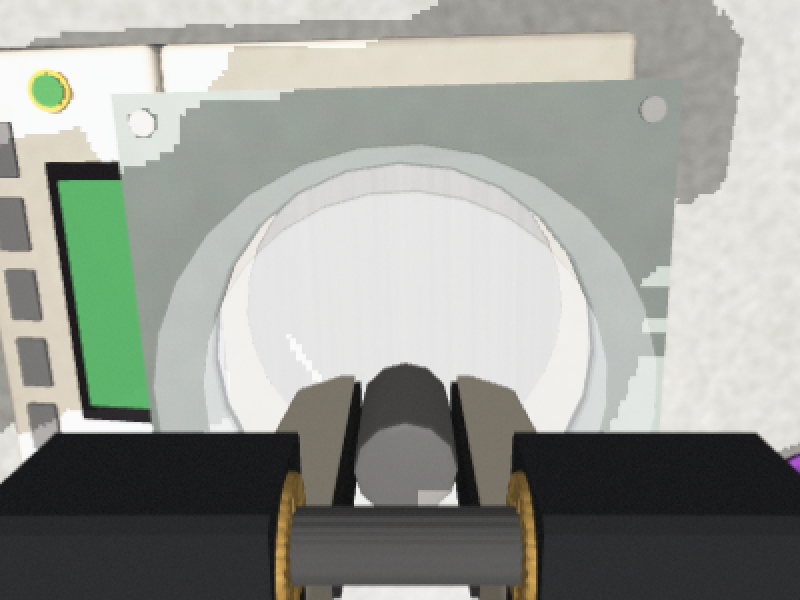

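Run:
```python
from h import *
s=json.load(open('s11.json'))
f=lambda x,y,z: at_z('wrist',[120+x/2,80+y/2],z,s)[:2].round(4)
print('port rear',f(405,163,.151),'flange',f(405,145,.186),'port lr',f(218,335,.151),f(591,335,.151), 'knob', f(355,470,.224),f(457,470,.224))
```

```text
port rear [0.5317 0.3321] flange [0.5317 0.3387] port lr [0.4763 0.2817] [0.587  0.2818] knob [0.5216 0.2758] [0.5424 0.2758]
```

Request:
{"name": "drive_tool", "arguments": {"steps": [[[0,0,1],[0,0,0],1],[[0,0,1.8],[0,0,0],1],[[0,0,2.2],[0,0,0],1],[[0,0,2.5],[0,0,0],1],[[0,0,2.7],[0,0,0],1],[[0,0,2.85],[0,0,0],1],[[0,0,2.95],[0,0,0],1],[[0,0,3.0],[0,0,0],1],[[0,0,3.03],[0,0,0],1],[[0,0,3.03],[0,0,0],1]]}}

```text
t: 25.45
eef_pos: [0.5322, 0.2756, 0.3502]
tcp_rot: [180.0, -0.0, 90.1]
wrist_force: [0.2, -0.1, -1.5]
finger_gap: 0.0215
```

Request:
{"name": "drive_tool", "arguments": {"steps": [[[0,0,0.03],[0,0,0],1],[[0,0,0.06],[0,0,0],1],[[0,0,0.08],[0,0,0],1],[[0,0,0.08],[0,0,0],1],[[0,0,0.08],[0,0,0],1],[[0,0,0.08],[0,0,0],1],[[0,0,0.08],[0,0,0],1],[[0,0,0.08],[0,0,0],1],[[0,0,0.08],[0,0,0],1],[[0,0,0.08],[0,0,0],1]]}}

```text
t: 26.45
eef_pos: [0.5322, 0.2756, 0.3496]
tcp_rot: [180.0, -0.0, 90.1]
wrist_force: [-1.4, -1.3, 2.5]
finger_gap: 0.0214
```

Request:
{"name": "drive_tool", "arguments": {"steps": [[[0,0,0],[0,0,0],0.7],[[0,0,0],[0,0,0],0.4],[[0,0,0],[0,0,0],0.1],[[0,0,0],[0,0,0],0],[[0,0,0],[0,0,0],0],[[0,0,-1.5],[0,0,0],0],[[0,0,-4],[0,0,0],0],[[0,0,-7],[0,0,0],0],[[0,0,-9],[0,0,0],0],[[0,0,-9],[0,0,0],0]]}}

```text
t: 27.45
eef_pos: [0.5327, 0.2758, 0.4428]
tcp_rot: [179.6, -0.2, 90.1]
wrist_force: [-0.5, 0.0, -0.3]
finger_gap: 0.0466
```

Run:
```python
from h import *
s,im=snap('wrist','wrist12.png')
snap('scene','scene12.png');snap('side','side12.png')
cv2.imwrite('pics/crop12.png',cv2.resize(im[90:320,190:440,::-1],None,fx=2.6,fy=2.6,interpolation=3))
f=lambda x,y,z: at_z('wrist',[x,y],z,s)[:2].round(4)
a=cv2.imread('pics/scene12.png');b=cv2.imread('pics/side12.png')
c=np.zeros((480,800,3),np.uint8);c[:,:400]=a[0:480,60:460];c[:,400:]=b[0:480,160:560];cv2.imwrite('pics/m12.png',c)
print(s['eef_pos'],s['wrist_force'])
```

```text
[0.53267633 0.27582273 0.44278769] [-0.50804126  0.04813792 -0.31373076]
```

View pics/crop12.png

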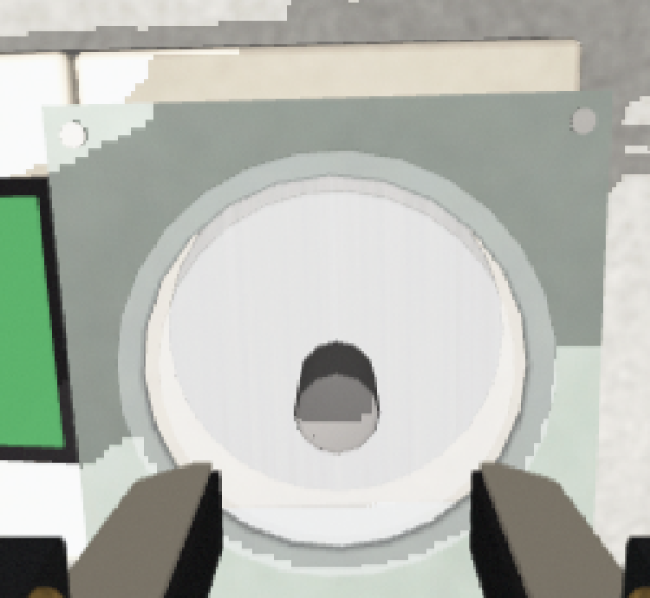

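View pics/m12.png

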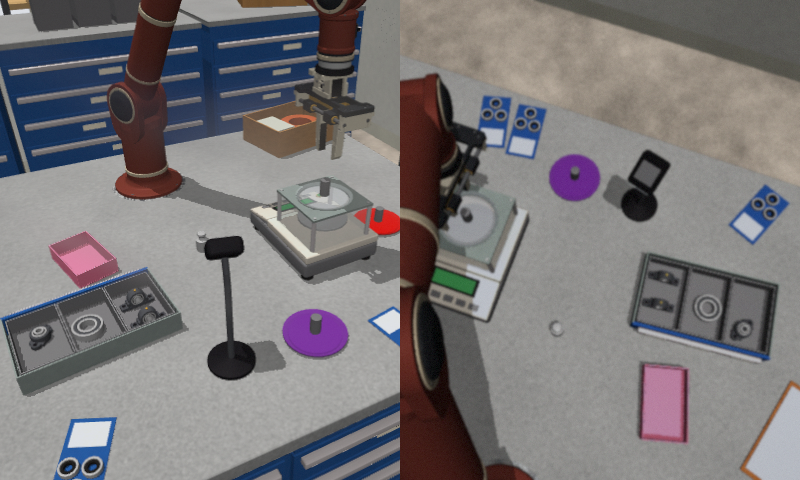

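```bash
python3 -c "
from plant import *
print(job_done(),state()['t'])"
```

```text
the job is handed in; nothing more can be done
the job is handed in; nothing more can be done
```

The job is handed in after about 28 s of the 72 s allowed. The weighed bearing stands on its feet in the front part of the box that already held one, and the lid is back in its opening.

**Bearing:** I took it out through the opening and lowered it until the floor took its weight. The pictures afterwards show it upright and parallel to the other bearing, with free space between them.

**Lid:** Its underside touched at the expected seated height, with about 4 N of contact. In the last wrist picture the flange, knob and opening were centred on each other to within about 1 mm, and the lid looked flat.

**Everything else:** The other stock and the check weight look unmoved in the last pictures. The arm was clear, with no force beyond sensor noise.

- **Firm set-down:** When I set the lid down on the worktop for the time being, it met the table with about 22 N. It was lowered, not dropped, and stayed below the limits.
- **Missed detections:** The networks missed or misplaced the lid and the opening in some pictures. I used my own measurements of their edges there, and these agreed to 1–3 mm.

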